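# Tare the balance that carries the beaker

### The job

Two identical balances stand side by side on the worktop, one with an open glass beaker on its pan and one with a capped brown bottle. Tare the one with the beaker: press its long bar-shaped key, between the two round keys, gently all the way down with the fingertips, keep it down for a good two seconds, then let it come up and withdraw. Do not press its round keys, do not touch its pan or the beaker, nor the other balance, whose reading is still needed, and leave the bottle and the things lying round about where they are.

Things in the scene. Friction and masses are not known exactly. Their poses are not given: they have to be found in the camera images.
- balance_a: The balance to be tared, the one with the open glass beaker on its pan. Compact white bench balance, fixed to the worktop, 200 mm deep (its x), 125 mm wide (its y), flat deck 40 mm above the worktop. Origin: centre of its underside, on the worktop. Its own -x side is the front with the keys and points roughly to the robot; +x is the rear with the pan; +y is its left as seen from the front.
- tare_a_top (a point): Centre of the top face of the tare key of balance_a: the long bar in the middle of the front row of keys, 14 mm (balance x) by 36 mm (balance y), its top 9 mm above the deck (49 mm above the worktop) when not pressed, 74 mm in front of the balance's origin. A round key stands on each side, its near edge 15 mm beyond the end of the bar. Axes as the balance's.
- tare_a (a joint): Travel of that tare key straight down: 0 when up, 0.006 m fully down. A spring returns it: it takes about 1.8 N to start and 5.4 N to hold fully down. It counts as down beyond 0.0035.
- power_a (a joint): Travel of the round key (14 mm across, also 9 mm proud) on the left (+y) of the tare key of balance_a, centre 40 mm from the bar's centre: 0 up, 0.006 m down. Not to be pressed.
- mode_a (a joint): Travel of the like round key on the right (-y) of the tare key of balance_a, 40 mm from the bar's centre: 0 up, 0.006 m down. Not to be pressed.
- pan_a: Round steel pan of balance_a, 104 mm across, its top 52 mm above the worktop, centre 42 mm behind the balance's origin. Origin 4 mm below its top, at its centre. Must not be touched.
- beaker: Open glass beaker, 59 mm across, 71 mm tall, loose on the pan of balance_a (rim 123 mm above the worktop). Origin: centre of its underside. Must not be touched.
- balance_b: The other, identical balance, which carries the bottle. Origin and axes as for balance_a. Must not be touched at all.
- bottle: Brown bottle with a screw cap, 58 mm across, 126 mm tall, loose on the pan of balance_b (cap top 178 mm above the worktop). Origin: centre of its underside. To be left alone.
- dish: Shallow open glass dish, 81 mm across, 15 mm tall, loose on the worktop. Origin: centre of its underside. To be left alone.
- tape: Roll of white tape, 62 mm across, 18 mm tall, lying flat, loose. Origin: centre of its underside. To be left alone.
- spatula: Thin steel spatula, 156 mm long (its y), 11 mm wide, 4 mm thick, lying loose on the worktop in front of the balances. Origin: centre of its underside. To be left alone.
There are look-alikes about, which are no part of the job. Of the things that look like the beaker, the larger one is meant.

How it is judged:
By the outcome, as a careful person would: the job done as asked, in the order asked, and still so for the second after the job is handed in, with the robot touching nothing.
It also fails if it takes over 35 s, if anything falls off the work surface, if the arm or the gripper's body presses on something with over 40 N, if the wrist force passes 120 N, or if a joint passes its speed limit or range.

### The arm

A 7-joint arm with a two-finger parallel gripper is mounted at the origin on a cart in front of the work surface, level with it; the furniture and walls round the work are solid. World frame = base frame: x ahead of the robot, y to its left, z up, the work surface at z = 0. Lengths are in m, angles in rad, forces in N, time in s.
With the tool pointing down it reaches from about 0.425 to 0.95 m from the base axis. Payload 4.7 kg.
Tool frame: the origin (TCP) lies at the very end of the fingers, on their centre line; the grasp point (between the pads) lies 19 mm behind it; z points along the fingers, y is the line along which they close (so a half turn about z gives the same grasp; the last joint's range is limited). The gripper opens to 85 mm and grips with 20 to 120 N. Pads are 22 mm wide; open, the fingers measure 114 mm over their backs; the gripper's body (76 mm by 85 mm) begins 54 mm behind the grasp point. The pads swing forward as they close: fully open they stand 13 mm farther back than shut.
Start: joints at [1.174, 0.469, -0.049, 1.532, 0.024, 1.141, -0.082], TCP at [0.243, -0.63, 0.231] pointing down, gripper open.
Joint ranges: [-2.59, 2.59], [-0.33, 1.99], [-1.39, 1.29], [0.1, 2.45], [-1.04, 4.18], [0.21, 1.99], [-2.66, 2.66]. Speed limits (rad/s): [2.57, 2.57, 3.14, 3.14, 3.14, 3.14, 3.14].

### API

Orientations are given as a rotation vector (axis times angle).
In Python, from bench import manip, jaws, monitor, grab_frame, camera_model, close_job, recognise, trace gives the robot as it stands. The module is installed in compiled form; this text tells all that it offers. Calls block until the motion is done:
- manip.move_pose(position, orientation): joint-space move of the TCP to a pose.
- manip.move_straight(position, velocity=0.15, attitude=None, guard=None): straight line of the TCP; attitude=None keeps the orientation; velocity is the mean speed in m/s. With guard (N) it stops when the force on the tool has changed by that much, and returns True; else False.
- manip.move_j(angles): joint-space move.
- jaws.command_gripper(opening, strength=None): opening from 0.0 (shut) to 1.0 (fully open); strength is the grip in N (None keeps the last); returns when the fingers have stopped.
- manip.dwell(seconds).
- manip.inverse_kinematics(position, orientation): joint angles nearest the present ones, or None.
- monitor.read_state(): the state.
- grab_frame(name): name is "scene" or "top"; returns (picture, depth): 384x512x3 uint8, red, green, blue; 384x512 float32, m along the optical axis (not along the pixel's ray), 0 where there is no reading.
- camera_model(name): a dict with "intrinsics" (3x3 intrinsics, pixels), "k1" (the pictures are not rectified: a ray, as slopes to the right and down, at radius r is drawn at 1 + k1 r^2 times it, then the intrinsics apply), "rvec" (rotation vector, rad) and "tvec" (3), from world to camera coordinates, as OpenCV has them. Camera axes: x right, y down, z forward; pixel columns grow to the right and rows downward; lengths in m; the calibration is good to about 2 mm. A picture is of the moment at which its call begins. camera_model takes no time and is no camera call.
A pose or a line that the arm cannot do raises manip.MotionError and nothing moves.
- close_job(): hands the job in; it is judged then, once.
Trained networks look in the newest picture that a camera, given by its name, has taken for a name from the list of things; names that differ only in an ending like _2 or _b are one class to them, and where a whole thing is asked for, a point or a joint stands for the part that bears it (a point fixed in the world has none). Each returns a list of dicts, best first, with "conf" (0 to 1); they miss things now and then, are a little off and sometimes report something else, mostly with a low value. They report only what shows in the picture. A call takes as long as a camera call. They do not tell look-alikes from the thing itself.
- recognise(camera, label): "extent" ([left, top, right, bottom] in pixels, round what is visible of it).
- trace(camera, label): "pixels" (384x512 bool, what is visible of it) and "extent" ([left, top, right, bottom] in pixels, round what is visible of it).
The state is a dict: "t": time; "q": joint angles; "dq": joint speeds; "effort": joint torques, N m; "eef_pos": TCP position; "tcp_rot": TCP orientation; "ft_force": force on the tool from outside, world axes, zero at the start; "ft_torque": the same for the moment, N m; "width": opening from 0.0 (shut) to 1.0 (fully open); "finger_force": force on a finger pad.
Only numpy, scipy, OpenCV 4.12 (cv2) and the standard library are available. Lean on these libraries where they do the work, as an engineer would, in place of code of your own. Each camera call takes 0.05 s, during which the arm holds its last target. There are 200 camera calls.

## Working session

There is one attempt and no reset: what is moved stays moved. The work goes in short steps, each a Python script; the robot and the scene stay as the last script left them, time stands still between calls to the robot, and variables do not carry over. Pictures are saved under pics/ and viewed, at most 10 in all, crops included, and the job is handed in when it is done.

```bash
mkdir -p pics; cat > h.py <<'E'
import numpy as np, cv2
from bench import *
def cam(n):
    c=camera_model(n); K=np.array(c["intrinsics"],float); R=cv2.Rodrigues(np.array(c["rvec"],float))[0]; t=np.array(c["tvec"],float).ravel()
    return K,np.array([c["k1"],0,0,0,0.]),R,t
def world(n,px,depth):
    """pixels Nx2 (col,row), depth N -> world points"""
    K,D,R,t=cam(n); s=cv2.undistortPoints(np.float64(px).reshape(-1,1,2),K,D).reshape(-1,2)
    return (np.c_[s,np.ones(len(s))]*np.reshape(depth,(-1,1))-t)@R
def proj(n,P):
    K,D,R,t=cam(n); return cv2.projectPoints(np.float64(P).reshape(-1,1,3),R,t,K,D)[0].reshape(-1,2)
def save(f,im): cv2.imwrite("pics/"+f,im[:,:,::-1])
E
python3 - <<'E'
from h import *
for n in("scene","top"):
    im,d=grab_frame(n); save(n+"1.png",im); np.save(n+"d.npy",d)
    K,D,R,t=cam(n); print(n,K[0,0],-R.T@t,R[2])
    for l in("balance_a","beaker","bottle","tare_a_top"):
        print(l,[(round(r["conf"],2),np.round(r["extent"]).astype(int).tolist()) for r in recognise(n,l)])
print(monitor.read_state()["t"],monitor.read_state()["tcp_rot"])
E
```

```text
scene 441.451102554969 [-0.19187033  0.67868028  0.74738297] [ 0.63555031 -0.49270945 -0.59440154]
balance_a [(0.68, [263, 158, 335, 211])]
beaker [(0.81, [186, 153, 202, 188]), (0.75, [260, 159, 332, 213]), (0.71, [227, 218, 247, 246]), (0.2, [351, 177, 373, 195])]
bottle [(0.87, [276, 127, 299, 170])]
tare_a_top [(0.39, [218, 198, 229, 206])]
top 369.044104016395 [0.37011655 0.08760203 1.08176451] [ 0.15713235  0.00173556 -0.98757603]
balance_a [(0.75, [188, 120, 238, 191]), (0.75, [267, 152, 316, 227])]
beaker [(0.92, [195, 130, 218, 153]), (0.59, [196, 206, 210, 218])]
bottle [(0.87, [284, 160, 305, 188])]
tare_a_top [(0.59, [209, 176, 221, 187])]
0.5 [-3.08856854e+00 -5.74446114e-01 -7.29698115e-05]
```

View pics/scene1.png

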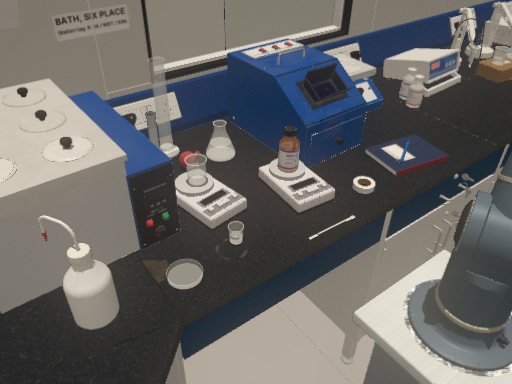

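View pics/top1.png

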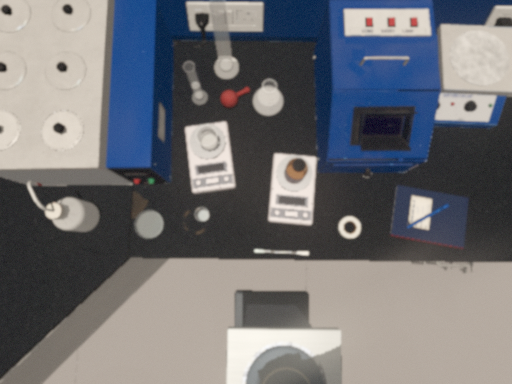

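Scene view: the beaker stands on the left balance (scene 197,172; top 208,141) and the bottle on the right one (scene 289,150; top 296,170). The spatula, tape and dish lie in front.

Candidates in the top view:
- **Balances:** left (210,156) with the beaker, right (293,190) with the bottle.
- **Beakers:** large on the pan (208,141), small on the worktop (202,213).

I choose the left balance. Its keys are along the front row at about (212,184).

```bash
cat > fit.py <<'E'
from h import *
im={n:cv2.imread(f"pics/{n}1.png")[:,:,::-1] for n in("scene","top")}
def cloud(n,box):
    d=np.load(n+"d.npy"); x0,y0,x1,y1=box
    v,u=np.mgrid[y0:y1,x0:x1]; dd=d[y0:y1,x0:x1].ravel(); k=dd>0
    return world(n,np.c_[u.ravel(),v.ravel()][k],dd[k])
rects={}
for n,box in(("top",(180,115,244,200)),("scene",(160,160,255,230))):
    P=cloud(n,box); 
    B=P[(P[:,2]>.030)&(P[:,2]<.056)]
    h,e=np.histogram(B[:,2],bins=np.arange(.03,.057,.002)); print(n,h)
    (c,s,a)=cv2.minAreaRect(np.float32(B[:,:2]*1000)); print("rect",c,s,a)
E
python3 fit.py
python3 - <<'E'
import cv2
a=cv2.imread("pics/top1.png")[115:200,175:250]; b=cv2.imread("pics/scene1.png")[150:230,165:255]
a=cv2.resize(a,(390,442),interpolation=2); b=cv2.resize(b,(400,355),interpolation=2)
import numpy as np
o=np.zeros((442,790,3),np.uint8); o[:,:390]=a; o[:355,390:]=b; cv2.imwrite("pics/crop1.png",o)
E
```

```text
top [  6  17  44 147 430 660 372 101  27  74 176 236 105]
rect (634.5068969726562, 221.19967651367188) (201.1757049560547, 125.17141723632812) 8.504556655883789
scene [ 69  56  72  92 275 586 345  78  55  71 154 248  97]
rect (629.3781127929688, 203.79306030273438) (193.29063415527344, 329.2744445800781) 55.65365982055664
```

View pics/crop1.png

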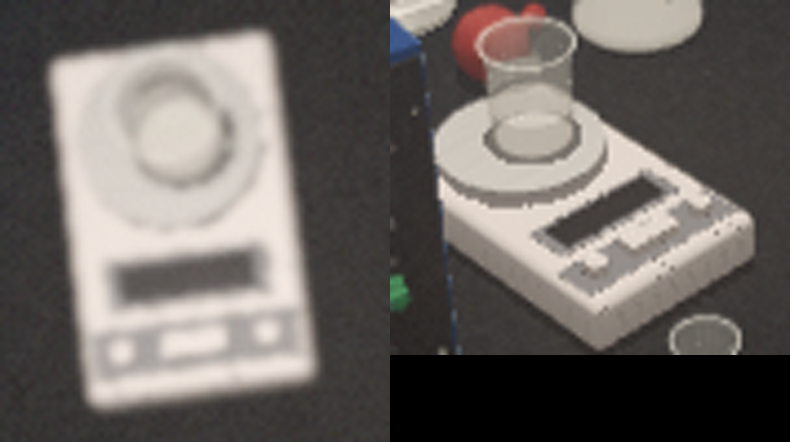

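```bash
cat >> h.py <<'E'
from scipy.spatial.transform import Rotation as Rn
yaw=np.radians(8.5); C=np.array([.6345,.2212,0])
ax=np.array([np.cos(yaw),np.sin(yaw),0]); ay=np.array([-np.sin(yaw),np.cos(yaw),0])
KEY=C-.074*ax+[0,0,.049]
# tool z down, tool y along +-balance y
def rots():
    return [Rn.from_matrix(np.c_[s*ax,-s*ay,[0,0,-1]]).as_rotvec() for s in(1,-1)]
E
python3 - <<'E'
from h import *
print("key",KEY)
for n,e in(("top",(212.1,180.4)),("scene",(223.6,200.9))): print(n,proj(n,[KEY,KEY+.04*ay,KEY-.04*ay,C+.042*ax+[0,0,.052]]).round(1).tolist(),"seen",e)
from fit import cloud
P=np.r_[cloud("top",(0,0,512,384)),cloud("scene",(0,0,512,384))]
H={}
for x in np.arange(.25,.80,.05):
    print(round(x,2),[int(1000*np.percentile(q,98)) if len(q:=P[(abs(P[:,0]-x)<.025)&(abs(P[:,1]-y)<.025),2])>5 else -1 for y in np.arange(-.6,.45,.05)])
for r in rots():
    for p in (KEY+[0,0,.2],KEY+[0,0,-.006]): print(r,np.round(manip.inverse_kinematics(p,r),2) if manip.inverse_kinematics(p,r) is not None else None)
E
```

```text
key [0.56131283 0.2102621  0.049     ]
top [[211.5, 180.5], [197.6, 182.4], [225.5, 178.6], [206.6, 141.2]] seen (212.1, 180.4)
scene [[221.3, 202.2], [209.3, 209.1], [232.8, 195.5], [192.5, 182.1]] seen (223.6, 200.9)
top [  6  17  44 147 430 660 372 101  27  74 176 236 105]
rect (634.5068969726562, 221.19967651367188) (201.1757049560547, 125.17141723632812) 8.504556655883789
scene [ 69  56  72  92 275 586 345  78  55  71 154 248  97]
rect (629.3781127929688, 203.79306030273438) (193.29063415527344, 329.2744445800781) 55.65365982055664
0.25 [-841, -840, -840, -837, -840, -838, -839, -839, -839, -839, -839, -838, -837, -838, -839, -838, -838, -841, -839, -839, -841]
0.3 [-62, -74, -116, -840, -840, -839, -839, -840, -840, -838, -838, -837, -841, -841, -839, -839, -839, -840, -840, -839, -838]
0.35 [3, 3, 3, 3, 3, 3, 3, 3, 3, 4, 3, 4, 6, 5, 3, 3, 3, 3, 3, 3, 3]
0.4 [4, 4, 24, 24, 23, 23, 22, 4, 19, 19, 3, 4, 4, 4, 4, 4, 4, 4, 4, 14, 16]
0.45 [4, 4, 24, 24, 31, 30, 23, 4, 20, 20, 6, 50, 51, 46, 4, 4, 46, 48, 4, 15, 15]
0.5 [4, 23, 24, 32, 25, 24, 22, 4, 4, 4, 41, 44, 46, 43, 4, 4, 45, 48, 4, 4, 14]
0.55 [4, 5, 22, 23, 24, 24, 4, 65, 4, 4, 42, 178, 177, 42, 4, 50, 50, 49, 4, 225, 226]
0.6 [5, 5, 4, 4, 5, 165, 216, 219, 219, 171, 166, 179, 180, 43, 4, 43, 45, 44, 39, 227, 228]
0.65 [4, 5, 4, 5, 3, 199, 230, 207, 207, 231, 200, 53, 53, 39, 4, 43, 124, 123, 43, 227, 228]
0.7 [4, 5, 5, 4, -1, 232, 268, 271, 271, 257, 232, 4, 4, 4, 4, 41, 123, 123, 51, 227, 228]
0.75 [67, 90, 88, 85, -1, 253, 252, 252, 253, 252, 252, 4, 4, 18, 4, 5, 44, 40, 5, 227, 228]
[3.13295386 0.23281869 0.        ] [ 0.21  0.47 -0.88  1.66  0.38  1.19 -2.18]
[3.13295386 0.23281869 0.        ] [-0.06  0.62 -0.5   1.85  0.42  0.77 -2.21]
[ 0.23281869 -3.13295386 -0.        ] [ 0.36  0.59 -1.17  1.66  0.57  1.28  0.8 ]
[ 0.23281869 -3.13295386 -0.        ] [ 0.1   0.69 -0.75  1.84  0.62  0.85  0.77]
```

The fit agrees with the given sizes: the outline measures 201 × 125 mm. The key projects to within 1 px in the top view and about 2.5 px in the scene view, so I'll take a 2 mm shift towards -y. The blue instrument on the right is tall, so I'll retract, swing on joint 1 and then hover over the key.

```bash
sed -i 's/^KEY=.*/KEY=C-.074*ax+[0,-.002,.049]/' h.py
python3 - <<'E'
from h import *
jaws.command_gripper(0.0)
s=monitor.read_state(); u=np.array([.243,-.63])/np.hypot(.243,.63)
manip.move_pose(np.r_[u*.46,.30],s["tcp_rot"])
q=np.array(monitor.read_state()["q"]); print(q.round(2))
a=np.arctan2(KEY[1],KEY[0])-np.arctan2(u[1],u[0]); q[0]-=a
manip.move_j(q); s=monitor.read_state(); print(s["eef_pos"],s["t"],s["width"])
best=None
for r in rots():
    k=manip.inverse_kinematics(KEY+[0,0,.13],r); print(r,None if k is None else np.round(k,2))
    if k is not None and (best is None or abs(k-q).max()<best[0]): best=(abs(k-q).max(),r)
r=best[1]; manip.move_pose(KEY+[0,0,.13],r)
manip.move_straight(KEY+[0,0,.03],.1)
s=monitor.read_state(); print(s["eef_pos"],s["q"],s["t"],s["ft_force"])
im,d=grab_frame("scene"); a=cv2.resize(im[130:250,140:300],(800,600),interpolation=2); save("scene2.png",a)
E
```

```text
[ 1.18  0.06 -0.07  1.92  0.    1.16 -0.1 ]
[0.4326858  0.15936289 0.30014993] 4.475 0.00464760560340496
[3.13295386 0.23281869 0.        ] [-0.5   0.39  0.1   1.78 -0.05  0.97 -1.8 ]
[ 0.23281869 -3.13295386 -0.        ] [-0.3   0.4  -0.17  1.77  0.08  0.98  1.22]
[0.56186798 0.20850535 0.07972099] [-0.30867773  0.51973539 -0.15636771  1.85001163  0.11048919  0.77867977
  1.19575055] 6.825 [ 0.72585274 -0.30562316 -0.12196764]
```

View pics/scene2.png

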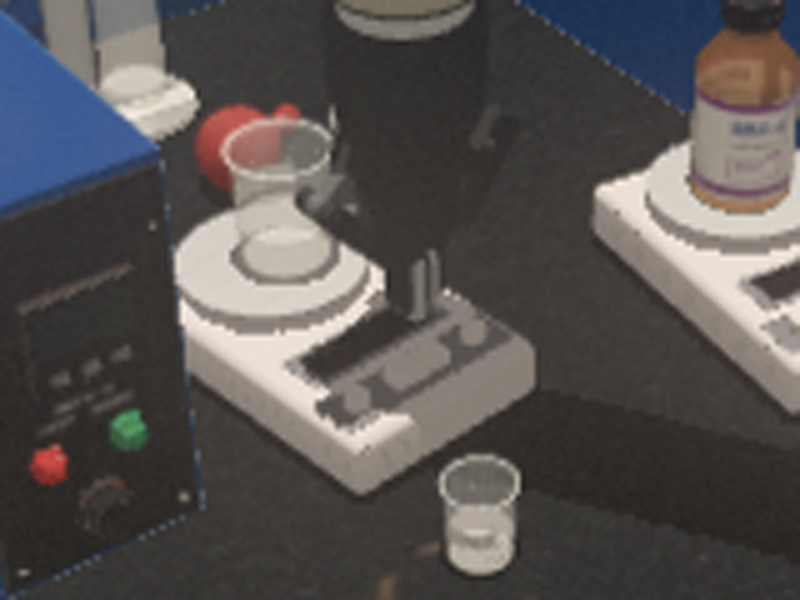

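The closed fingertips show at crop (418,315), 30 mm directly above the bar key at (416,360). The drop of about 9 px lands on the bar's centre, and the round keys at (355,398) and (472,330) are clear. Next I press with a force guard.

```bash
python3 - <<'E'
from h import *
P=lambda m:(lambda s:print(m,np.round(s["eef_pos"],4),np.round(s["ft_force"],2),round(s["t"],2)))(monitor.read_state())
x,y=KEY[:2]
manip.move_straight([x,y,.053],.05); P("near")
f0=monitor.read_state()["ft_force"][2]
g=manip.move_straight([x,y,.0425],.006,guard=9); print(g); P("down")
for i in range(5):
    manip.dwell(.6); P("hold")
    if i==0: im,d=grab_frame("scene"); save("scene3.png",cv2.resize(im[160:240,165:265],(750,600),interpolation=2))
E
```

```text
near [0.5614 0.2083 0.0528] [ 0.59  1.03 -0.42] 7.54
False
down [0.5613 0.2083 0.0431] [-2.63 -0.69  6.93] 9.44
hold [0.5613 0.2083 0.0431] [-2.29 -0.87  8.25] 10.04
hold [0.5613 0.2082 0.0431] [-2.75 -1.46  8.08] 10.69
hold [0.5614 0.2083 0.0431] [-3.66 -1.41  7.75] 11.29
hold [0.5613 0.2083 0.0431] [-1.79 -1.27  8.49] 11.89
hold [0.5614 0.2082 0.0431] [-2.06 -1.76  7.85] 12.49
```

View pics/scene3.png

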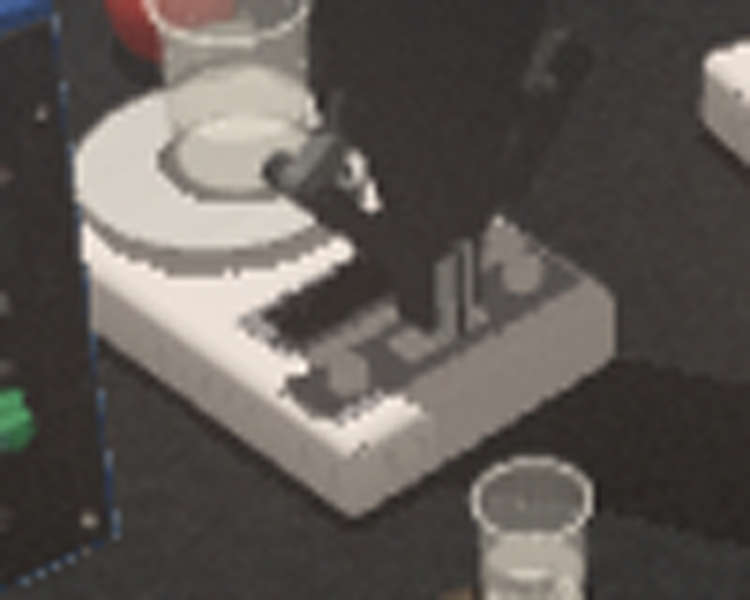

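The fingertips at crop (450,325) rest on the bar only, and both round keys, (350,370) and (518,268), are clear. A force of about 8 N at z = 43.1 mm means the key is fully down, and it has been held for 3 s. Now I withdraw.

```bash
python3 - <<'E'
from h import *
x,y=KEY[:2]
manip.move_straight([x,y,.06],.03)
print(np.round(monitor.read_state()["ft_force"],2))
manip.move_straight([x,y,.18],.15)
manip.move_straight([.43,.16,.30],.15)
s=monitor.read_state(); print(s["eef_pos"],s["ft_force"],s["t"])
im,d=grab_frame("scene"); save("scene4.png",im[120:280,120:380].repeat(3,0).repeat(3,1))
E
```

```text
[0.49 0.41 0.43]
[0.43011222 0.16002321 0.29935702] [0.26302087 0.37521794 0.00511785] 15.55
```

View pics/scene4.png

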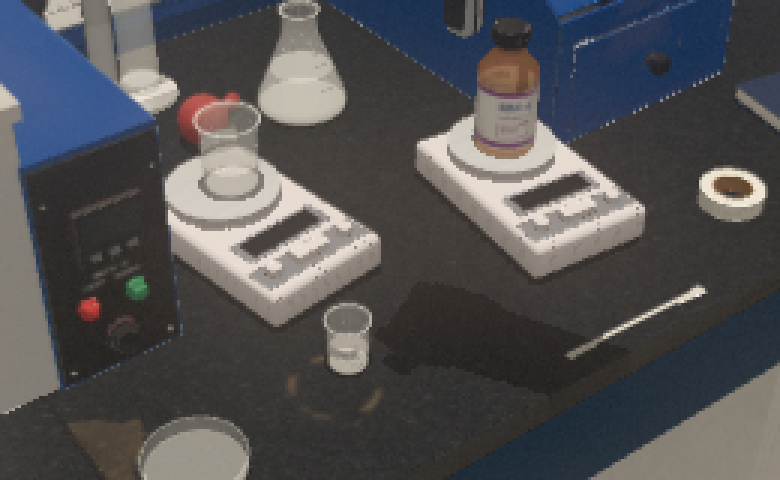

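The key is up at crop (305,243), the beaker (230,150), bottle (507,90) and surrounding things are in place, and the robot is clear.

```bash
python3 -c "
from bench import close_job; print(close_job())"
```

```text
the job is handed in; nothing more can be done
None
```

I pressed the tare key of the beaker balance fully down with about 8 N, held it for 3 s and released it, then withdrew with nothing else visibly moved, and handed the job in at about 16 s.

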